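Wedge the culture plate tight in its tilted stand

ROBOT

A 6-joint arm with a two-finger parallel gripper is mounted at the origin on the work surface. World frame = base frame: x ahead of the robot, y to its left, z up, the work surface at z = 0. Lengths are in mm, angles in degrees, forces in N, time in s.
With the tool pointing down it reaches from about 350 to 850 mm from the base axis. Payload 8.1 kg.
Tool frame: the origin (TCP) lies at the very end of the fingers, on their centre line; the grasp point (between the pads) lies 19 mm behind it; z points along the fingers, y is the direction in which the jaws open and shut (so a half turn about z gives the same grasp; the last joint's range is limited). The gripper opens to 85 mm and grips with 20 to 120 N. Pads are 22 mm wide; open, the fingers measure 114 mm over their backs; the gripper's body (76 mm by 85 mm) begins 54 mm behind the grasp point. The pads swing forward as they close: fully open they stand 13 mm farther back than shut.
Start: joints at [-82.07, 7.471, 85.268, -0, 87.261, -4.893], TCP at [133.182, -585.037, 231.292] pointing down, gripper open.
Joint ranges: [-169.43, 169.43], [-51.17, 129.36], [1.28, 143.12], [-76.62, 256.62], [0, 156.53], [-152.29, 152.29]. Speed limits (degrees/s): [136.94, 136.94, 159.86, 180, 180, 180].

INTERFACE

Orientations are given as [roll, pitch, yaw] about the fixed x, y, z axes, in that order (R = Rz(yaw) Ry(pitch) Rx(roll)).
In Python, from bench import r, eyes gives the robot as it stands. The module is installed in compiled form; this text tells all that it offers.
- The arm moves only by the tool play_rows, never from a script. Its argument "deltas" is a list of rows, each a list of 3 entries, a list of its own where there are three numbers: the shift along the tool's x, y, z in m, then the turn, a rotation vector about the tool's x, y, z in rad, then the closure, from 0 (fully open) to 1 (shut). A call has 1 to 8 rows; each row shifts and turns the pose as measured when the row begins, along the tool's axes as they then stand; what a row does not reach is not made up. A row lasts 1/8 s, in which the tool goes at most 62.5 mm and 10.7 degrees, less where a joint would pass 70% of its speed; a pose out of reach is approached as far as the arm can. A call with a gripper value outside its range is refused whole. The fingers move at their own pace and stop on an object; "force" is the grip in N (left out, the last holds). Time passes only in rows, so rows that do not move let the fingers close. It gives the time, the measured TCP pose, the force and the opening at its end, in the units of the state.
- r.sense(): the state, without advancing time (a new reading comes with each control period).
- eyes.snapshot(name): name is "scene" or "top" or "wrist"; returns the picture (420x560x3 uint8, red, green, blue); there is no depth.
- eyes.get_calibration(name): a dict with "mtx" (3x3 intrinsics, pixels), "R" (3x3) and "t" (3): a world point X has camera coordinates R X + t; the wrist camera has in their place "T_tool_cam" (4x4, takes a point from camera to tool coordinates, whose origin is the TCP and whose axes are the flange's). Camera axes: x right, y down, z forward; pixel columns grow to the right and rows downward; lengths in mm; the calibration is good to about 2 mm. A picture is of the moment at which its call begins: read the wrist's pose just before it. get_calibration takes no time and is no camera call.
- r.hand_in(): hands the job in, once; it reports no verdict.
The state is a dict: "time": time; "joint_pos": joint angles; "qd": joint speeds; "joint_efforts": joint torques, N m; "tool_pos": TCP position; "tcp_rot": TCP orientation; "ft_force": force on the tool from outside, world axes, zero at the start; "wrist_torque": the same for the moment, N m; "finger_gap": finger opening in mm.
Only numpy, scipy, OpenCV 4.12 (cv2) and the standard library are available. Lean on these libraries where they do the work, as an engineer would, in place of code of your own. Each camera call takes 0.05 s, during which the arm holds its last target. There are 200 camera calls.

TASK

The culture plate lies in the tilted stand with one end propped up on the orange lift bar: press that end down until the whole plate lies flat on the bed. Then take the blue wedge and drive it, thin end first and lying flat on the bed, along the gap between the plate's upper edge and the slanting rail until the plate is clamped firmly between wedge and lower stop, so that it stays tight when you let go. The plate is brittle, so neither press nor wedge it with brute force, and leave the other things on the bench where they are.

Things in the scene. Friction and masses are not known exactly. Their poses are not given: they have to be found in the camera images.
- stand: White bed, 172 mm up the slope, 265 mm across, tilted 25 degrees, high edge towards the robot. Origin: on the bed's surface, 42 mm above the bench, near the lower stop. Axes: x up the slope, y across it (to the right seen from the robot), z square out of the bed. The surface runs from x = -37 to 135 mm, y = -166 to 98 mm. Rail at its upper side, stop bar at its lower side.
- rail_face (a point): Fixed aluminium rail on the bed: 20 mm thick, 20 mm high, 150 mm long. Point: at bed level on its face towards the plate, mid-length (stand x = 103.5, y = 0 mm); axes as the stand's. The face slants: x = 103.5 mm - 0.1333 y in the stand's frame. So the gap above the plate is wide at its -y end (robot's left), where the wedge enters, and narrows to +y. It has the wedge's own taper.
- stop: Steel stop bar, 12 mm up the slope, 110 mm across, 12 mm high, with two black knobs, fixed on the bed. Origin: on the bed, in the middle of its face towards the plate. Axes as the stand's. Its setting up or down the slope differs by a few mm from start to start; it does not give way.
- plate: Multiwell culture plate with lid, brittle pale plastic with pink wells, 86 mm (its x, up the slope) by 128 mm (its y, across) by 20 mm thick, about 0.22 kg, loose on the bed. Origin: centre of its underside; z out of its top. At the start it lies 0 to 3 mm above the stop, and its +y end (robot's right) is propped 10 mm up. It stands 50 N.
- plate_center (a point): Centre of the culture plate, half-way up its 20 mm thickness; axes as the plate's.
- lift (a joint): Orange lift bar let into the bed under the plate's +y end, centred at x = 43, y = 52 mm of the stand, 50 mm up the slope by 8 mm across. Value: how far it has been pressed in, 0 (10 mm proud of the bed) to 0.0105 m (just below the bed). Friction holds it wherever it is; it gives way to about 4 N.
- wedge: Blue wedge, 120 mm long (its y), 22 mm high, 0.13 kg, loose, standing on the bench, z up. Origin: on its underside, half-way along. Thin end (13.5 mm) at y = +60, thick end (29.5 mm) at y = -60 mm. The side for the plate is at x = -14 mm, parallel to y; the side for the rail tapers from x = 15.5 mm (thick end) to -0.5 mm. In the gap its axes lie parallel to the stand's. Friction holds it once driven.
- wedge_boss (a point): White striking boss on the wedge's thick end, for pushing it home: 22 mm wide, 2 to 11 mm above the underside, standing 7 mm out. Point: centre of its rear face, at x = 0, y = -67, z = 6.5 mm of the wedge; push low, here: pushed high on the tab, the wedge can tip and jam without clamping. A steady push of 15 to 20 N clamps it well. Axes as the wedge's.
- wedge_grip (a point): Centre of the grip tab that stands up from the wedge, 22 mm short of the thick end's face: a block 32 mm along the wedge (y), 18 mm across (x), from 22 to 64 mm above the wedge's underside. This point lies at x = 0, y = -22, z = 43 mm of the wedge; axes as the wedge's.
- tipbox: Bystander, loose: orange pipette-tip box with a white lid, 85 x 120 x 56 mm. Origin: centre of its underside. Leave it alone.
- reagent: Bystander, loose: white reagent bottle, 54 mm across, 115 mm tall. Origin: centre of its underside. Leave it alone.
- media: Bystander, loose: amber bottle, 68 mm across, 150 mm tall. Origin: centre of its underside. Leave it alone.
- tissues: Bystander, loose: green tissue box, 120 x 230 x 75 mm. Origin: centre of its underside. Leave it alone.
- tape: Bystander, loose: beige tape dispenser, 140 x 60 mm, 82 mm tall. Origin: centre of its underside. Leave it alone.
- timer: Bystander, loose: white lab timer, 70 x 70 x 18 mm. Origin: centre of its underside. Leave it alone.
There are look-alikes about, which are no part of the job. Several things have the shape of the wedge; the one meant has the colours described above.

How it is judged (in metres and radians):
On the way, in this order (a step that is already met when the one before it is completed fails the run):
1. the plate has been pressed flat on the bed (angle between the z axis of plate and the z axis of stand, either way round below 0.022 rad and value of joint lift above 0.008 m), for 0.2 s.
2. the wedge lies in the gap and clamps the plate against the stop (contact force between wedge and plate above 3.5 N and contact force between plate and stop above 3.5 N and angle between the z axis of wedge and the z axis of stand, either way round below 0.09 rad and angle between the y axis of wedge and the y axis of stand, either way round below 0.09 rad and x of wedge_grip in the frame of stand between 0.085 and 0.125 m and y of wedge_grip in the frame of stand between -0.1 and -0.005 m and z of wedge_grip in the frame of stand between 0.035 and 0.05 m), for 0.2 s.
At the end, for the whole second after the job is handed in: The plate lies flat on the bed (within 1.3 degrees); the wedge, let go, lies in the gap, on the bed within 7 mm and parallel to the stand within 5 degrees; the wedge presses on the plate, and the plate on the stop, with over 3.5 N each; all at rest (all of step 2 and angle between the z axis of plate and the z axis of stand, either way round below 0.022 rad and linear speed of each of wedge, plate below 0.01 m/s); the robot touches nothing.
It fails at once if the brittle plate is pressed by the robot or the wedge with more than 80 N (contact force between any of wedge, the fingers, the arm and plate above 80 N).
It fails at once if a bystander is moved more than 25 mm (distance of any of tipbox, reagent, media, tissues, tape, timer from where it was at the start of the episode above 0.025 m).
It also fails if it takes over 69 s, if anything falls off the work surface, if the arm or the gripper's body presses on something with over 40 N, if the wrist force passes 120 N, or if a joint passes its speed limit or range.

## Working session

There is one attempt and no reset: what is moved stays moved. The work goes in short steps, Python scripts to look and compute and a tool call to move; the robot and the scene stay as the last step left them, time stands still between calls to the robot, and variables do not carry over. Pictures are saved under pics/ and viewed, about 8 in all and at most 12, crops included, and the job is handed in when it is done.

Besides the shell and the picture viewer there is one more tool, called after "Request:" as name(argument=value, ...) on one line, values as JSON. play_rows: Moves the arm, as the interface text tells. Its arguments: {"type":"object","properties":{"deltas":{"type":"array"},"force":{"type":"number"}},"required":["deltas"]}

```bash
ls; mkdir -p pics; python3 - <<'E'
from bench import r, eyes
import cv2,json,numpy as np
s=r.sense(); print(s)
for n in ("scene","top"):
    im=eyes.snapshot(n); cv2.imwrite(f"pics/{n}0.png",im[:,:,::-1])
for n in ("scene","top","wrist"):
    c=eyes.get_calibration(n); print(n,{k:np.round(v,3).tolist() for k,v in c.items()})
a=cv2.imread("pics/scene0.png");b=cv2.imread("pics/top0.png")
E
```

```text
pics
{'time': 0.0, 'joint_pos': array([-8.20702652e+01,  7.51671777e+00,  8.53288931e+01, -1.33587095e-03,
        8.72628021e+01, -4.89278852e+00]), 'qd': array([ 0.07380659,  0.12227514, -0.02837968, -0.00161735,  0.00246717,
        0.05042913]), 'joint_efforts': array([ 2.91372744e-03, -5.69395888e+01, -5.00544834e+01, -2.32104486e-05,
        1.46276181e-02,  6.29667966e-06]), 'tool_pos': array([ 133.09821374, -584.47998458,  230.23136792]), 'tcp_rot': array([-1.79891868e+02, -7.91734160e-03,  1.28225809e+01]), 'ft_force': array([ 0.09597007,  0.30916128, -0.42428865]), 'wrist_torque': array([-0.00704574, -0.01258049,  0.01155731]), 'finger_gap': 85.46198009436965}
scene {'mtx': [[472.048, 0.0, 270.257], [0.0, 472.048, 204.027], [0.0, 0.0, 1.0]], 'R': [[0.524, 0.852, 0.014], [0.607, -0.362, -0.708], [-0.598, 0.379, -0.706]], 't': [-299.067, -269.209, 1696.522]}
top {'mtx': [[473.903, 0.0, 277.385], [0.0, 473.903, 200.174], [0.0, 0.0, 1.0]], 'R': [[-0.017, -1.0, -0.003], [-0.982, 0.017, -0.186], [0.186, -0.0, -0.982]], 't': [19.363, 562.667, 1420.464]}
wrist {'mtx': [[317.787, 0.0, 279.231], [0.0, 317.787, 208.864], [0.0, 0.0, 1.0]], 'T_tool_cam': [[0.0, -0.953, -0.302, 77.589], [1.0, -0.0, 0.001, 0.103], [-0.001, -0.302, 0.953, -141.872], [0.0, 0.0, 0.0, 1.0]]}
```

View pics/scene0.png

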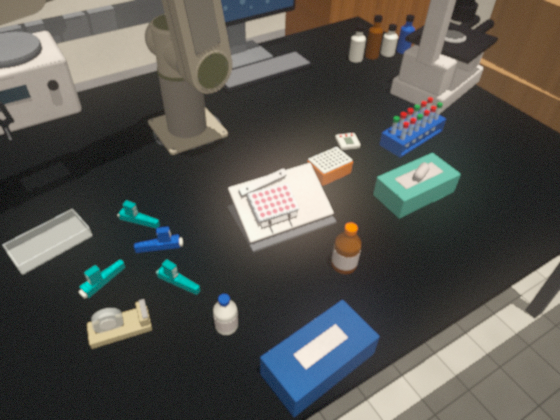

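View pics/top0.png

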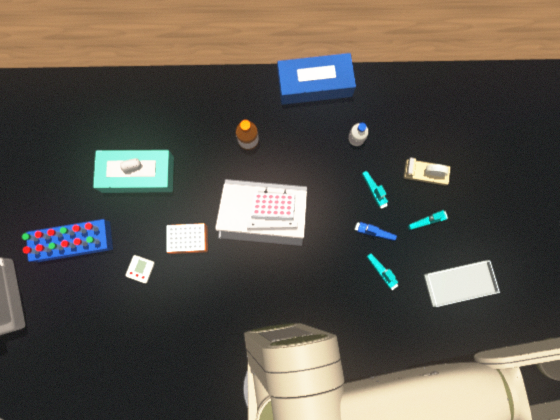

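Scene: the stand is at about (283,205) in scene and (263,210) in top. The blue wedge is at about (376,231) in top, with its white boss at (358,226). The teal ones are look-alikes.

```bash
cat > h.py <<'E'
import numpy as np, cv2
from scipy.spatial.transform import Rotation as Ro
from bench import r, eyes
def cam(name, s=None):
    c=eyes.get_calibration(name); K=np.array(c["mtx"])
    if "T_tool_cam" in c:
        T=np.eye(4); T[:3,:3]=Ro.from_euler("xyz",s["tcp_rot"],degrees=True).as_matrix(); T[:3,3]=s["tool_pos"]
        M=np.linalg.inv(T@np.array(c["T_tool_cam"])); return K,M[:3,:3],M[:3,3]
    return K,np.array(c["R"]),np.array(c["t"])
def ray(C,px,z):
    K,R,t=C; o=-R.T@t; d=R.T@np.linalg.solve(K,[px[0],px[1],1.]); return o+d*(z-o[2])/d[2]
def proj(C,X):
    K,R,t=C; p=K@(R@np.asarray(X,float)+t); return p[:2]/p[2]
def delta(s,pos,rpy):
    R=Ro.from_euler("xyz",s["tcp_rot"],degrees=True); d=R.inv().apply(np.array(pos)-s["tool_pos"])
    v=(R.inv()*Ro.from_euler("xyz",rpy,degrees=True)).as_rotvec()
    n=max(np.linalg.norm(d)/60,np.degrees(np.linalg.norm(v))/10)
    print("shift mm",d.round(1),"rotvec",v.round(3),"rows",round(n,2)); return d,v
E
python3 - <<'E'
from h import *
C=cam("top"); im=cv2.imread("pics/top0.png"); hsv=cv2.cvtColor(im,cv2.COLOR_BGR2HSV)
print("wedge",ray(C,(376,231),15).round(), "boss",ray(C,(358,226),8).round(),"thin",ray(C,(396,238),10).round())
for p,z in [((225,181),26),((306,186),26),((304,237),99),((219,233),99)]: print(p,ray(C,p,z).round())
m=cv2.inRange(hsv,(105,120,60),(125,255,255)); m[:, :330]=0;m[:,420:]=0;m[:200]=0;m[260:]=0
c=max(cv2.findContours(m,0,1)[0],key=cv2.contourArea); print(cv2.minAreaRect(c))
s=r.sense(); im=eyes.snapshot("wrist"); cv2.imwrite("pics/w0.png",im[:,:,::-1])
Cw=cam("wrist",s); print(proj(Cw,ray(C,(376,231),15)), proj(Cw,[490,-30,60]))
E
```

```text
wedge [ 466. -299.   15.] boss [ 484. -244.    8.] thin [ 443. -362.   10.]
(225, 181) [633. 176.  26.]
(306, 186) [612. -82.  26.]
(304, 237) [442. -67.  99.]
(219, 233) [458. 185.  99.]
((377.5899353027344, 231.05621337890625), (40.05649185180664, 11.095146179199219), 13.570435523986816)
[  16.33475692 -310.55089431] [-539.08106502 -623.76561215]
```

```bash
python3 - <<'E'
from h import *
s=r.sense(); delta(s,[490,-310,220],[180,0,-19])
E
```

```text
shift mm [ 408.9 -188.6   10.8] rotvec [-0.001  0.     0.555] rows 7.51
```

Request:
play_rows(deltas=[[[0.052, -0.024, 0.001], [0, 0, 0], 0], [[0.052, -0.024, 0.001], [0, 0, 0], 0], [[0.052, -0.024, 0.001], [0, 0, 0], 0], [[0.052, -0.024, 0.001], [0, 0, 0], 0], [[0.052, -0.024, 0.001], [0, 0, 0], 0], [[0.052, -0.024, 0.001], [0, 0, 0], 0], [[0.052, -0.024, 0.001], [0, 0, 0], 0], [[0.052, -0.024, 0.001], [0, 0, 0], 0]])

```text
time: 1.15
tool_pos: [503.2, -299.0, 219.9]
tcp_rot: [-179.8, 0.1, 12.3]
ft_force: [-0.3, -0.3, -0.2]
finger_gap: 85.3
```

Request:
play_rows(deltas=[[[0, 0, 0], [0, 0, 0.17], 0], [[0, 0, 0], [0, 0, 0.17], 0], [[0, 0, 0], [0, 0, 0.17], 0], [[0, 0, 0], [0, 0, 0.08], 0], [[0, 0, 0], [0, 0, 0], 0]])

```text
time: 1.78
tool_pos: [506.2, -293.4, 217.2]
tcp_rot: [-179.8, 0.4, -22.0]
ft_force: [-0.3, 0.5, -0.5]
finger_gap: 85.6
```

```bash
python3 - <<'E'
from h import *
s=r.sense(); print(s["tool_pos"],s["tcp_rot"],s["ft_force"])
im=eyes.snapshot("wrist"); cv2.imwrite("pics/w1.png",im[:,:,::-1])
np.save("w1.npy",[s["tool_pos"],s["tcp_rot"]])
C=cam("wrist",s); print(proj(C,[466,-299,15]))
for w in ([590,10,330],): delta(s,w,[180,25,-4])
E
```

```text
[ 506.16640172 -293.36566855  217.18431635] [-179.7561239     0.40071453  -22.02138648] [-0.33946475  0.51760977 -0.54463219]
[297.65337165 210.84480131]
shift mm [ -36.8 -313.1 -111.2] rotvec [-0.074 -0.426 -0.308] rows 5.57
```

View pics/w1.png

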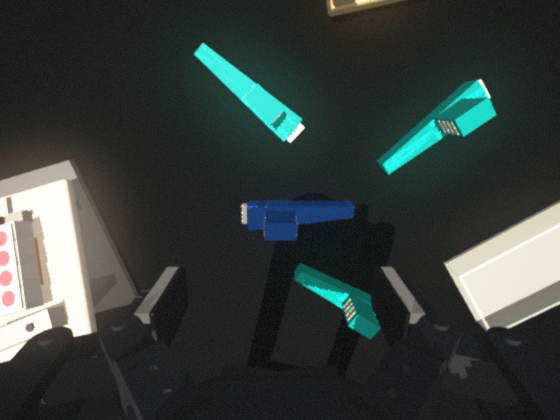

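Wrist view: the blue wedge spans about (242..354, 200..240), with the boss at left (243,213), the tab at (281,225) and the thin end at right. Nearest look-alike tab is at (350,310), clear of the fingers. Next I measure by mask and move on to the stand.

```bash
python3 - <<'E'
from h import *
p,q=np.load("w1.npy"); s=dict(tool_pos=p,tcp_rot=q); C=cam("wrist",s)
im=cv2.imread("pics/w1.png"); hsv=cv2.cvtColor(im,cv2.COLOR_BGR2HSV)
m=cv2.inRange(hsv,(108,130,50),(125,255,255)); m[:, :225]=0;m[:,380:]=0;m[:190]=0;m[262:]=0
ys,xs=np.nonzero(m)
for x in range(238,362,4):
    c=ys[xs==x]
    if len(c): print(x,c.min(),c.max(),end="; ")
top=np.array([[x,ys[xs==x].min()] for x in range(252,350)]); k=np.polyfit(top[:,0],top[:,1],1)
print("\nslope",k, "left",xs.min(),"right",xs.max())
A=ray(C,(xs.min(),np.polyval(k,xs.min())),22); B=ray(C,(xs.max(),np.polyval(k,xs.max())),22)
u=(B-A)/np.linalg.norm(B-A); v=np.array([u[1],-u[0],0]) # wedge x = y cross z
print(A.round(1),B.round(1),np.linalg.norm(B-A)," y dir",u.round(3))
O=(A+B)/2+14*v; O[2]=0; print("origin",O.round(1),"grip",(O-22*u+[0,0,43]).round(1),"yaw tool",np.degrees(np.arctan2(u[0],-u[1])))
def W(a): return proj(C,O+a[0]*v+a[1]*u+[0,0,a[2]]).round(0)
for a in [(0,-67,6.5),(9,-38,64),(9,-6,64),(-9,-38,64),(-9,-6,64),(-.5,60,22),(9,-38,22)]: print(a,W(a))
cv2.imwrite("pics/w1c.png",cv2.resize(im[185:265,225:375],None,fx=5,fy=5,interpolation=2))
E
```

```text
250 200 230; 254 200 230; 258 200 229; 262 200 229; 266 200 240; 270 200 240; 274 200 240; 278 200 240; 282 200 240; 286 201 240; 290 200 240; 294 200 240; 298 201 224; 302 200 224; 306 203 224; 310 200 223; 314 200 221; 318 201 222; 322 200 222; 326 200 221; 330 200 221; 334 200 220; 338 200 220; 342 200 219; 346 201 218; 350 201 218; 354 205 214; 
slope [6.07590740e-03 1.98531333e+02] left 247 right 354
[ 500.9 -252.2   22. ] [ 456.1 -361.4   22. ] 118.04820572197929  y dir [-0.38  -0.925  0.   ]
origin [ 465.6 -301.4    0. ] grip [ 473.9 -281.1   43. ] yaw tool -22.329364270575564
(0, -67, 6.5) [242. 208.]
(9, -38, 64) [264. 234.]
(9, -6, 64) [296. 234.]
(-9, -38, 64) [264. 217.]
(-9, -6, 64) [297. 217.]
(-0.5, 60, 22) [354. 212.]
(9, -38, 22) [266. 220.]
```

Request:
play_rows(deltas=[[[0, -0.03, -0.055], [0, 0, 0], 0], [[0, -0.03, -0.055], [0, 0, 0], 0], [[0, -0.06, 0], [0, 0, -0.15], 0], [[0, -0.06, 0], [0, 0, -0.15], 0], [[0, -0.06, 0], [0, -0.14, 0], 0], [[0, -0.06, 0], [0, -0.14, 0], 0], [[0, -0.04, 0], [0, -0.14, 0], 0], [[0, 0, 0], [0, 0, 0], 0]])

```text
time: 2.82
tool_pos: [575.3, 44.2, 328.7]
tcp_rot: [-179.4, 25.4, -3.2]
ft_force: [-0.2, -0.8, -1.2]
finger_gap: 85.5
```

```bash
python3 - <<'E'
from h import *
s=r.sense(); print(s["tool_pos"],s["tcp_rot"],s["joint_pos"].round())
delta(s,[600,15,300],[180,25,-4])
C=cam("wrist",s);print(proj(C,[589,20,42]),proj(C,[520,100,70]))
E
```

```text
[575.27508681  44.21654091 328.74707157] [-179.44502254   25.41471771   -3.21322697] [ -2.  28.  54.   2. 123.  92.]
shift mm [36.1 27.9 14.4] rotvec [-0.004  0.007  0.012] rows 0.8
[301.87775151  53.49331343] [238.01739099 124.94290096]
```

Request:
play_rows(deltas=[[[0.044, 0.02, 0.01], [0, 0, 0], 1], [[0, 0, 0], [0, 0, 0], 1], [[0, 0, 0], [0, 0, 0], 1]])

```text
time: 3.2
tool_pos: [610.8, 20.9, 300.4]
tcp_rot: [-179.4, 25.2, -2.9]
ft_force: [0.2, -0.3, 0.5]
finger_gap: 32.2
```

```bash
python3 - <<'E'
from h import *
p,q=np.load("w1.npy"); s=dict(tool_pos=p,tcp_rot=q); C=cam("wrist",s)
u=np.array([-.38,-.925,0]);v=np.array([u[1],-u[0],0])
e0=ray(C,(300,200),0); A=ray(C,(247,210),22);B=ray(C,(354,210),22)
O=e0+14*v; O=O+u*(((A+B)/2-O)@u); O[2]=0
print("origin",O.round(1),"grip",(O-22*u).round(1))
def W(a): return proj(C,O+a[0]*v+a[1]*u+[0,0,a[2]]).round(0)
for a in [(0,-67,6.5),(9,-38,64),(9,-6,64),(-.5,60,22)]: print(a,W(a))
s=r.sense(); print(s["tool_pos"],s["tcp_rot"])
im=eyes.snapshot("wrist"); cv2.imwrite("pics/w2.png",im[:,:,::-1])
np.save("w2.npy",[s["tool_pos"],s["tcp_rot"]])
E
```

```text
origin [ 459.9 -299.5    0. ] grip [ 468.3 -279.1    0. ]
(0, -67, 6.5) [242. 213.]
(9, -38, 64) [265. 240.]
(9, -6, 64) [297. 240.]
(-0.5, 60, 22) [354. 217.]
[610.77695938  20.89092549 300.42766639] [-179.35876739   25.22540192   -2.94485341]
```

View pics/w2.png

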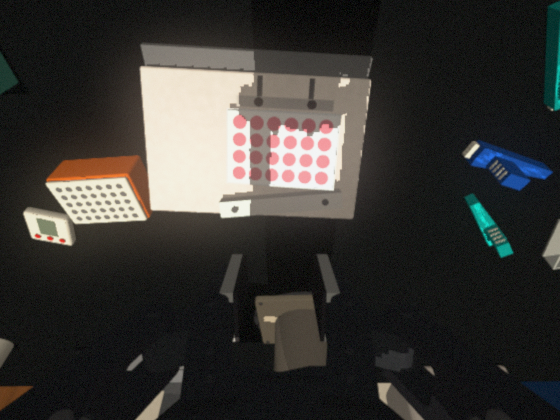

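Wrist view of the stand: bed corners are about (141,67), (370,80), (354,218) and (151,211). The plate spans about (230..340, 108..190), the stop is the dark bar at row ~104 with knobs at (258,100) and (312,103), and the rail is at rows ~192-215. I'll zoom once for corners.

```bash
python3 - <<'E'
import cv2,numpy as np
im=cv2.imread("pics/w2.png")[60:225,135:375]
im=(255*(im/255.)**.6).astype("uint8")
cv2.imwrite("pics/w2c.png",cv2.resize(im,None,fx=3.3,fy=3.3,interpolation=2))
E
```

```text
(no output)
```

View pics/w2c.png

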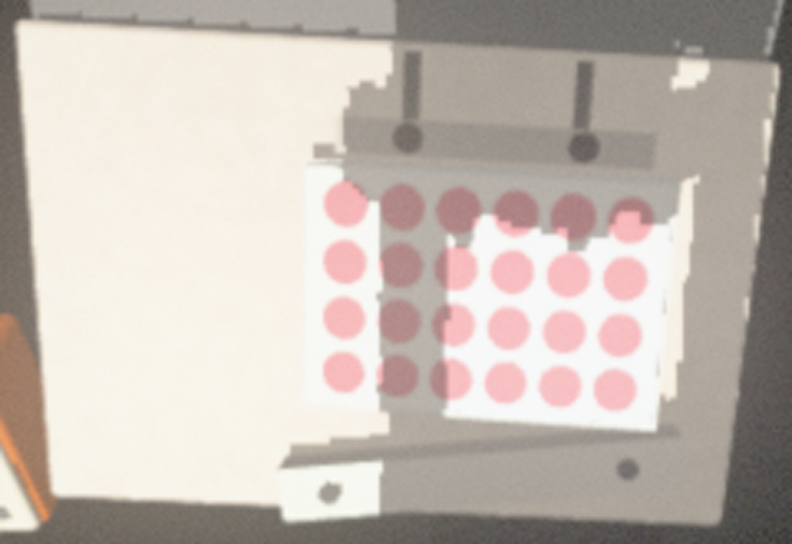

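```bash
cat >> h.py <<'E'
def stand(o,yaw):  # yaw: rotation of stand about world z from nominal (x up slope = -X world)
    a=np.radians(25); N=np.array([[-np.cos(a),0,np.sin(a)],[0,-1,0],[np.sin(a),0,np.cos(a)]]).T
    return Ro.from_euler("z",yaw,degrees=True).as_matrix()@N, np.array([o[0],o[1],42.])
E
python3 - <<'E'
from h import *
from scipy.optimize import least_squares
p,q=np.load("w2.npy"); s=dict(tool_pos=p,tcp_rot=q); C=cam("wrist",s)
f=lambda a: np.array(a)/3.3+[134.85,59.85]
px=np.array([f(a) for a in [(17,20),(778,64),(52,496),(720,524)]])
ob=np.array([[-37,-166,0],[-37,98,0],[135,-166,0],[135,98,0.]])
def res(t,full=0):
    R,o=stand(t[:2],t[2]); return np.ravel([proj(C,R@x+o)-a for x,a in zip(ob,px)])
L=least_squares(res,[590,20,-4]); print("stand",L.x.round(1),"res",L.fun.round(1))
R,o=stand(L.x[:2],L.x[2]); np.savez("stand.npz",R=R,o=o)
ok,rv,tv=cv2.solvePnP(ob,px,C[0],None); Rp=C[1].T@cv2.Rodrigues(rv)[0]; print("free pnp",(C[1].T@(tv.ravel()-C[2])).round(1),"z",Rp[:,2].round(3),"vs",R[:,2].round(3),"y",Rp[:,1].round(3),R[:,1].round(3))
def onbed(a,z):
    o2=-C[1].T@C[2]; d=C[1].T@np.linalg.solve(C[0],[*f(a),1]); l=R.T@(o2-o); d=R.T@d; return (l+d*(z-l[2])/d[2]).round(1)
for n,a,z in [("stop lo-left top",(345,118),12),("stop lo-right top",(655,133),12),("stop face right",(655,168),12),("plTL",(308,163),20),("plTR",(680,180),30),("plBR",(657,430),30),("plBL",(303,405),20),("railL face top",(285,462),20),("railR",(678,433),20)]: print(n,onbed(a,z))
s=r.sense()
T=R@[43,52,60]+o; Y=L.x[2]
print("press hover",T.round(1)); delta(s,T,[180,25,Y])
e=Ro.from_matrix(np.c_[-R[:,0],R[:,1],-R[:,2]]).as_euler("xyz",degrees=True); print(e)
E
```

```text
stand [575.1  18.9  -6.2] res [-1.1 -0.2  1.2 -0.4 -0.5  0.9  0.4  1.3]
free pnp [573.5  18.9  38.1] z [ 0.424 -0.054  0.904] vs [ 0.42  -0.046  0.906] y [-0.111 -0.994 -0.007] [-0.108 -0.994  0.   ]
stop lo-left top [-10.8 -51.8  12. ]
stop lo-right top [-11.4  54.2  12. ]
stop face right [ 0.  55.4 12. ]
plTL [  4.3 -63.2  20. ]
plTR [ 3.3 60.8 30. ]
plBR [88.7 62.1 30. ]
plBL [ 87.9 -64.9  20. ]
railL face top [109.7 -71.5  20. ]
railR [91.9 71.9 20. ]
press hover [555.9 -31.4 114.6]
shift mm [ 32.3  56.9 188.9] rotvec [0.013 0.005 0.051] rows 3.33
[180.          25.          -6.18121207]
```

Request:
play_rows(deltas=[[[0.008, 0.014, 0.047], [0, 0, 0.05], 1], [[0.008, 0.014, 0.047], [0, 0, 0], 1], [[0.008, 0.014, 0.047], [0, 0, 0], 1], [[0.008, 0.014, 0.047], [0, 0, 0], 1], [[0, 0, 0], [0, 0, 0], 1]])

```text
time: 3.88
tool_pos: [556.9, -33.5, 126.2]
tcp_rot: [179.3, 23.7, -6.1]
ft_force: [-0.2, 0.7, 0.8]
finger_gap: -0.2
```

```bash
cat >> h.py <<'E'
def where():
    S=np.load("stand.npz"); s=r.sense(); R,o=S["R"],S["o"]
    print("t",round(s["time"],2),"tcp in stand",(R.T@(s["tool_pos"]-o)).round(1),"rot",s["tcp_rot"].round(1),"F stand",(R.T@s["ft_force"]).round(1),"gap",round(s["finger_gap"],1))
    return s,R,o
def go(ps,rpy=None):
    s,R,o=where()
    if rpy is None: rpy=Ro.from_matrix(np.c_[-R[:,0],R[:,1],-R[:,2]]).as_euler("xyz",degrees=True)
    delta(s,R@np.array(ps,float)+o,rpy)
E
python3 -c "
from h import *
go([43,52,32])"
```

```text
t 3.88 tcp in stand [46.9 54.  71.1] rot [179.3  23.7  -6.1] F stand [ 0.6 -0.7  0.6] gap -0.2
shift mm [ 3.  -2.5 39.1] rotvec [ 0.012 -0.022  0.001] rows 0.66
```

Request:
play_rows(deltas=[[[0.003, -0.002, 0.02], [0, -0.02, 0], 1], [[0, 0, 0.016], [0, 0, 0], 1], [[0, 0, 0.003], [0, 0, 0], 1], [[0, 0, 0.003], [0, 0, 0], 1], [[0, 0, 0.003], [0, 0, 0], 1]])

```text
time: 4.5
tool_pos: [546.6, -29.1, 90.1]
tcp_rot: [179.3, 24.1, -6.0]
ft_force: [0.1, 0.1, 0.5]
finger_gap: -0.1
```

```bash
python3 -c "
from h import *
go([43,52,20])"
```

```text
t 4.5 tcp in stand [41.3 50.7 33.8] rot [179.3  24.1  -6. ] F stand [ 0.1 -0.1  0.5] gap -0.1
shift mm [-1.9  1.1 13.8] rotvec [ 0.013 -0.015  0.003] rows 0.23
```

Request:
play_rows(deltas=[[[0, 0, 0.003], [0, 0, 0], 1], [[0, 0, 0.003], [0, 0, 0], 1], [[0, 0, 0.003], [0, 0, 0], 1], [[0, 0, 0.003], [0, 0, 0], 1]])

```text
time: 5.0
tool_pos: [542.4, -29.4, 79.9]
tcp_rot: [179.3, 24.0, -6.1]
ft_force: [0.3, -1.4, 2.2]
finger_gap: -0.1
```

Request:
play_rows(deltas=[[[0, 0, 0.003], [0, 0, 0], 1], [[0, 0, 0.003], [0, 0, 0], 1]])

```text
time: 5.25
tool_pos: [541.3, -29.6, 77.2]
tcp_rot: [179.3, 23.8, -6.1]
ft_force: [-0.2, 0.3, 29.5]
finger_gap: -0.3
```

```bash
python3 -c "
from h import *
go([43,52,20])"
```

```text
t 5.25 tcp in stand [40.6 51.8 20. ] rot [179.3  23.8  -6.1] F stand [12.6 -0.3 26.6] gap -0.3
shift mm [-2.4  0.2 -0.1] rotvec [ 0.014 -0.021  0.002] rows 0.14
```

Request:
play_rows(deltas=[[[0, 0, 0.001], [0, 0, 0], 1], [[0, 0, 0.001], [0, 0, 0], 1]])

```text
time: 5.5
tool_pos: [541.5, -29.6, 77.4]
tcp_rot: [179.3, 23.7, -6.1]
ft_force: [0.1, -0.8, 7.6]
finger_gap: -0.1
```

```bash
python3 -c "
from h import *
go([43,52,20])"
```

```text
t 5.5 tcp in stand [40.4 51.7 20.2] rot [179.3  23.7  -6.1] F stand [3.  0.8 7. ] gap -0.1
shift mm [-2.6  0.2  0.1] rotvec [ 0.014 -0.023  0.002] rows 0.15
```

Request:
play_rows(deltas=[[[0, 0, -0.01], [0, 0, 0], 1], [[0, 0, -0.05], [0, 0, 0], 0], [[0, 0, -0.06], [0, 0, 0], 0], [[0, 0, -0.05], [0, 0, 0], 0], [[0, 0, 0], [0, 0, 0], 0]])

```text
time: 6.12
tool_pos: [610.3, -33.5, 235.8]
tcp_rot: [179.4, 23.9, -6.0]
ft_force: [0.5, -0.3, -0.5]
finger_gap: 72.2
```

```bash
python3 - <<'E'
from h import *
s,R,o=where(); im=eyes.snapshot("wrist"); np.save("w3.npy",[s["tool_pos"],s["tcp_rot"]])
C=cam("wrist",s); P=np.array([proj(C,R@x+o) for x in [[-40,-100,0],[-40,90,0],[130,-100,0],[130,90,0]]]); a=np.maximum(P.min(0).astype(int),0); b=np.minimum(P.max(0).astype(int),[560,420]); print(a,b)
im=im[a[1]:b[1],a[0]:b[0],::-1]; im=(255*(im/255.)**.6).astype("uint8"); cv2.imwrite("pics/w3c.png",cv2.resize(im,None,fx=3,fy=3,interpolation=2))
# wedge hover
delta(s,[468.3,-279.1,160],[180,0,-22.3])
E
```

```text
t 6.12 tcp in stand [ 45.1  48.3 192.8] rot [179.4  23.9  -6. ] F stand [-0.7  0.2 -0.2] gap 72.2
[128 103] [318 259]
shift mm [-74.9 257.9 118.8] rotvec [0.07  0.413 0.283] rows 4.89
```

View pics/w3c.png

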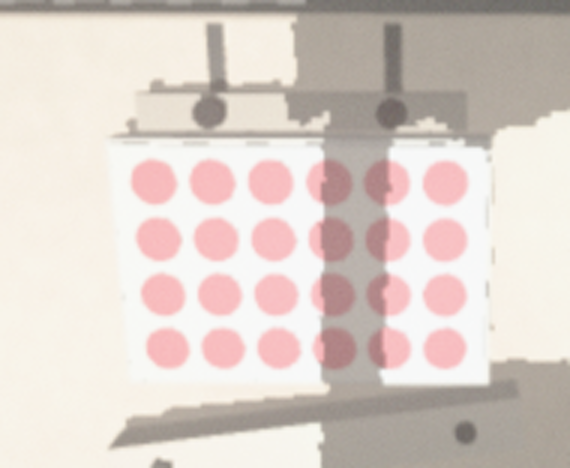

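Request:
play_rows(deltas=[[[-0.015, 0.052, 0.023], [0, 0, 0], 0], [[-0.015, 0.052, 0.023], [0, 0, 0], 0], [[-0.015, 0.052, 0.023], [0, 0, 0], 0], [[-0.015, 0.052, 0.023], [0, 0, 0], 0], [[-0.015, 0.052, 0.023], [0, 0, 0], 0], [[0, 0, 0], [0.023, 0.138, 0.094], 0], [[0, 0, 0], [0.023, 0.138, 0.094], 0], [[0, 0, 0], [0.023, 0.138, 0.094], 0]])

```text
time: 7.18
tool_pos: [454.8, -281.8, 139.6]
tcp_rot: [-179.6, 1.2, -22.5]
ft_force: [-0.0, -0.3, 2.1]
finger_gap: 85.3
```

```bash
python3 - <<'E'
from h import *
S=np.load("stand.npz"); R,o=S["R"],S["o"]
p,q=np.load("w3.npy"); C=cam("wrist",dict(tool_pos=p,tcp_rot=q))
def onbed(a,z):
    px=np.array(a)/3+[127.85,102.85]
    o2=-C[1].T@C[2]; d=C[1].T@np.linalg.solve(C[0],[*px,1]); l=R.T@(o2-o); d=R.T@d; return (l+d*(z-l[2])/d[2]).round(1)
for n,a,z in [("plTL",(110,138),20),("plTR",(490,145),20),("plBL",(133,382),20),("plBR",(490,383),20),("railbL",(128,420),0),("railbR",(515,382),0),("railtL",(112,446),20),("railtR",(518,397),20),("stop face L",(137,132),12)]: print(n,onbed(a,z))
s=r.sense(); print(s["tool_pos"],s["tcp_rot"])
delta(s,[468.3,-279.1,160],[180,0,-22.3])
im=eyes.snapshot("wrist"); np.save("w4.npy",[s["tool_pos"],s["tcp_rot"]]); cv2.imwrite("pics/w4.png",im[:,:,::-1])
C=cam("wrist",s); hsv=cv2.cvtColor(im,cv2.COLOR_RGB2HSV); m=cv2.inRange(hsv,(108,130,50),(125,255,255)); c=max(cv2.findContours(m,0,1)[0],key=cv2.contourArea); print("blue bbox",cv2.boundingRect(c))
O=np.array([459.9,-299.5,0]);u=np.array([-.38,-.925,0]);v=np.array([u[1],-u[0],0])
for a in [(0,-67,6.5),(9,-38,64),(9,-6,64),(-9,-38,64),(-9,-6,64),(-.5,60,22),(-14,60,0)]: print(a,proj(C,O+a[0]*v+a[1]*u+[0,0,a[2]]).round(0))
E
```

```text
plTL [  2.4 -61.9  20. ]
plTR [ 4.5 62.1 20. ]
plBL [ 87.  -62.2  20. ]
plBR [87.6 63.2 20. ]
railbL [109.7 -72.4   0. ]
railbR [94.7 73.7  0. ]
railtL [111.4 -72.   20. ]
railtR [92.9 73.2 20. ]
stop face L [  1.2 -55.5  12. ]
[ 454.80749744 -281.80365722  139.61809745] [-179.62801937    1.20088115  -22.50220837]
shift mm [ 11.   -7.8 -20.6] rotvec [-0.007  0.021 -0.004] rows 0.41
blue bbox (225, 165, 146, 71)
(0, -67, 6.5) [221. 184.]
(9, -38, 64) [247. 215.]
(9, -6, 64) [292. 215.]
(-9, -38, 64) [246. 191.]
(-9, -6, 64) [292. 191.]
(-0.5, 60, 22) [369. 187.]
(-14, 60, 0) [364. 166.]
```

```bash
python3 - <<'E'
import cv2
im=cv2.imread("pics/w4.png")[140:260,190:400]
im=(255*(im/255.)**.6).astype("uint8"); cv2.imwrite("pics/w4c.png",cv2.resize(im,None,fx=3.5,fy=3.5,interpolation=2))
E
```

```text
(no output)
```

View pics/w4c.png

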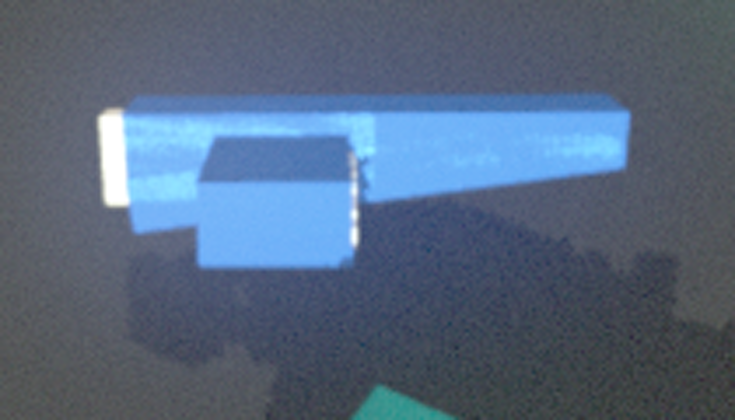

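Wrist view: the tab's top face is at px x 247..292, y 192..217, within 1–2 px of my prediction, so the grasp estimate holds. Descending.

Request:
play_rows(deltas=[[[0.011, -0.008, 0], [-0.007, 0.021, -0.004], 0], [[0, 0, 0.05], [0, 0, 0], 0], [[0, 0, 0.04], [0, 0, 0], 0], [[0, 0, 0.01], [0, 0, 0], 0]])

```text
time: 7.72
tool_pos: [468.6, -275.6, 34.8]
tcp_rot: [180.0, 0.0, -22.1]
ft_force: [-0.5, -0.8, -0.7]
finger_gap: 85.3
```

```bash
python3 - <<'E'
from h import *
s=r.sense(); print(s["tool_pos"],s["tcp_rot"],s["ft_force"]); delta(s,[468.3,-279.1,27],[180,0,-22.3])
E
```

```text
[ 468.59464175 -275.57596284   34.82052852] [ 1.79954726e+02  1.69465883e-02 -2.20766312e+01] [-0.46412347 -0.80688822 -0.73147229]
shift mm [1.1 3.4 7.8] rotvec [0.001 0.    0.004] rows 0.14
```

Request:
play_rows(deltas=[[[0.001, 0.003, 0.008], [0, 0, 0], 0], [[0, 0, 0], [0, 0, 0], 0.6], [[0, 0, 0], [0, 0, 0], 1], [[0, 0, 0], [0, 0, 0], 1], [[0, 0, 0], [0, 0, 0], 1], [[0, 0, 0], [0, 0, 0], 1]], force=70)

```text
time: 8.48
tool_pos: [472.3, -280.4, 30.5]
tcp_rot: [179.9, -0.2, -21.9]
ft_force: [-0.4, -0.3, -2.5]
finger_gap: 31.1
```

Request:
play_rows(deltas=[[[0, 0, -0.02], [0, 0, 0], 1], [[0, 0, -0.05], [0, 0, 0], 1], [[0, 0, -0.06], [0, 0, 0], 1], [[0, 0, -0.06], [0, 0, 0], 1], [[0, 0, 0], [0, 0, 0], 1]])

```text
time: 9.1
tool_pos: [469.9, -278.8, 224.5]
tcp_rot: [179.9, 0.0, -21.9]
ft_force: [0.5, 0.0, -1.2]
finger_gap: 31.2
```

```bash
python3 - <<'E'
from h import *
go([100,-130,130])
s=r.sense();im=eyes.snapshot("wrist"); np.save("w5.npy",[s["tool_pos"],s["tcp_rot"]]); cv2.imwrite("pics/w5.png",im[:,:,::-1])
E
```

```text
t 9.1 tcp in stand [142.8 307.2 134.8] rot [179.9   0.  -21.9] F stand [-1.  -0.1 -0.9] gap 31.2
shift mm [ -83.3 -430.8   21.8] rotvec [-0.058 -0.433 -0.271] rows 7.32
```

View pics/w5.png

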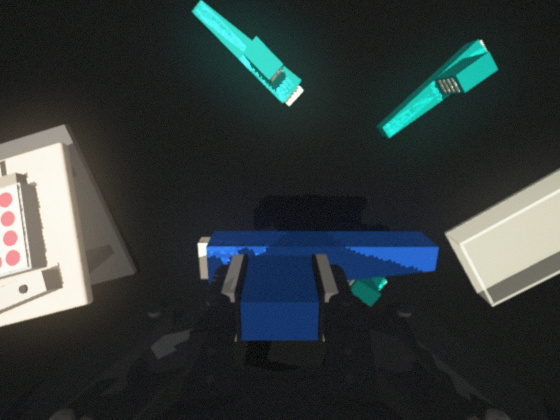

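Wrist view: the wedge is held squarely by the tab, with its plate-side edge at row ~232, the boss at column 198 and the thin end at column 438. Next I compute its offset in the tool frame.

```bash
python3 - <<'E'
from h import *
im=cv2.imread("pics/w5.png"); hsv=cv2.cvtColor(im,cv2.COLOR_BGR2HSV)
m=cv2.inRange(hsv,(108,130,40),(125,255,255)); m[345:]=0;m[:200]=0
ys,xs=np.nonzero(m); e=np.array([[x,ys[xs==x].min()] for x in range(215,425)]); k=np.polyfit(e[:,0],e[:,1],1); print(k,xs.min(),xs.max(),ys.max())
c=eyes.get_calibration("wrist"); T=np.array(c["T_tool_cam"]); K=np.array(c["mtx"])
def t(px,z):
    d=T[:3,:3]@np.linalg.solve(K,[*px,1.]); o=T[:3,3]; return (o+d*(z-o[2])/d[2]).round(1)
for z in (28,30.5,33): print(z,"edgeL",t((220,np.polyval(k,220)),z),"edgeR",t((420,np.polyval(k,420)),z))
print("ends z22:",t((xs.min(),245),8.5),t((xs.max(),245),8.5)," tab low edge z64:",t((280,ys.max()),-33.5), "tab up edge",t((280,302),-33.5))
E
```

```text
[2.46328877e-03 2.30203455e+02] 207 438 340
28 edgeL [ 10.7 -34.   28. ] edgeR [10.3 80.7 28. ]
30.5 edgeL [  9.7 -34.5  30.5] edgeR [ 9.3 81.9 30.5]
33 edgeL [  8.7 -35.   33. ] edgeR [ 8.3 83.1 33. ]
ends z22: [ 10.5 -37.2   8.5] [10.4 81.7  8.5]  tab low edge z64: [-13.3   0.2 -33.5] tab up edge [  4.8   0.2 -33.5]
```

Request:
play_rows(deltas=[[[-0.01, -0.053, 0], [0, 0, 0], 1], [[-0.01, -0.053, 0], [0, 0, 0], 1], [[-0.01, -0.053, 0], [0, 0, 0], 1], [[-0.01, -0.053, 0], [0, 0, 0], 1], [[-0.01, -0.053, 0], [0, 0, 0], 1], [[-0.01, -0.053, 0], [0, 0, 0], 1], [[-0.01, -0.053, 0], [0, 0, 0], 1], [[-0.01, -0.053, 0], [0, 0, 0], 1]])

```text
time: 10.15
tool_pos: [546.8, 154.7, 203.4]
tcp_rot: [179.6, 1.6, -22.5]
ft_force: [0.2, -0.1, -0.7]
finger_gap: 31.0
```

Request:
play_rows(deltas=[[[0, 0, 0], [-0.014, -0.108, -0.068], 1], [[0, 0, 0], [-0.014, -0.108, -0.068], 1], [[0, 0, 0], [-0.014, -0.108, -0.068], 1], [[0, 0, 0], [-0.014, -0.108, -0.068], 1], [[0, 0, 0], [0, 0, 0], 1]])

```text
time: 10.78
tool_pos: [540.3, 159.9, 190.6]
tcp_rot: [-179.8, 28.3, -5.7]
ft_force: [-0.0, 0.9, -1.0]
finger_gap: 31.0
```

```bash
python3 -c "
from h import *
go([99,-137,75])"
```

```text
t 10.78 tcp in stand [ 107.9 -136.5  113.6] rot [-179.8   28.3   -5.7] F stand [-0.3 -0.9 -1. ] gap 31.0
shift mm [11.1 -0.4 38.1] rotvec [-0.     0.057  0.008] rows 0.66
```

Request:
play_rows(deltas=[[[0.01, 0, 0.015], [0, 0.055, 0.008], 1], [[0, 0, 0.017], [0, 0, 0], 1], [[0, 0, 0], [0, 0, 0], 1]])

```text
time: 11.15
tool_pos: [533.5, 160.4, 153.7]
tcp_rot: [179.9, 24.9, -6.5]
ft_force: [0.4, 0.3, -1.0]
finger_gap: 31.2
```

```bash
python3 - <<'E'
from h import *
go([99,-137,33])
s=r.sense();im=eyes.snapshot("wrist"); np.save("w6.npy",[s["tool_pos"],s["tcp_rot"]]); im=im[40:380,120:520,::-1];im=(255*(im/255.)**.6).astype("uint8"); cv2.imwrite("pics/w6.png",cv2.resize(im,None,fx=1.75,fy=1.75))
E
```

```text
t 11.15 tcp in stand [  98.5 -136.2   77.3] rot [179.9  24.9  -6.5] F stand [-0.8 -0.4 -0.7] gap 31.2
shift mm [-0.6 -0.8 44.3] rotvec [ 0.    -0.002 -0.005] rows 0.74
```

View pics/w6.png

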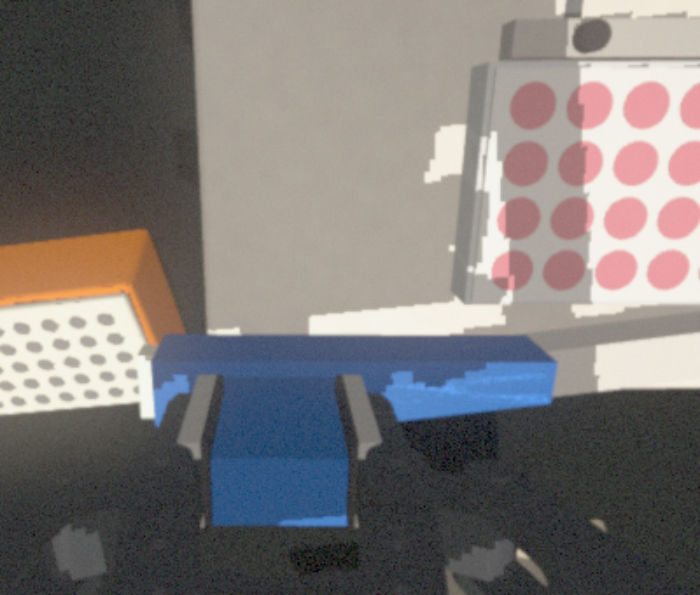

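```bash
python3 - <<'E'
from h import *
S=np.load("stand.npz"); R,o=S["R"],S["o"]
p,q=np.load("w6.npy"); C=cam("wrist",dict(tool_pos=p,tcp_rot=q))
def onbed(a,z):
    px=np.array(a)/1.75+[119.8,39.8]
    o2=-C[1].T@C[2]; d=C[1].T@np.linalg.solve(C[0],[*px,1]); l=R.T@(o2-o); d=R.T@d; return (l+d*(z-l[2])/d[2]).round(1)
for n,a,z in [("plate corner top",(490,303),20),("plate corner bed",(458,302),0),("plate top 2",(690,303),20),("rail b",(600,329),0),("rail b",(695,312),0),("rail t",(600,345),20),("rail t",(695,333),20),("bed left edge",(205,300),0),("bed left edge2",(195,50),0),("wedge edge L",(165,336),77.3-30.5),("wedge edge R",(525,337),77.3-30.5)]: print(n,onbed(a,z))
E
```

```text
plate corner top [ 87.  -56.3  20. ]
plate corner bed [ 93.1 -61.7   0. ]
plate top 2 [87.4 19.3 20. ]
rail b [105.4  -0.7   0. ]
rail b [98.1 37.8  0. ]
rail t [104.4 -11.9  20. ]
rail t [99.6 23.9 20. ]
bed left edge [  91.6 -166.8    0. ]
bed left edge2 [  -3.9 -166.1    0. ]
wedge edge L [  89.1 -174.1   46.8]
wedge edge R [ 90.1 -54.1  46.8]
```

Wrist view: the wedge is aligned above the left bed, with the thin end at the gap entrance and the plate's corner at (490,303). The plate edge is at x≈88, and the rail is about where expected. I shift 3 mm up the slope and lower.

Request:
play_rows(deltas=[[[-0.004, 0, 0.01], [0, 0, 0], 1], [[0, 0, 0.018], [0, 0, 0], 1], [[0, 0, 0.01], [0, 0, 0], 1], [[0, 0, 0.003], [0, 0, 0], 1], [[0, 0, 0], [0, 0, 0], 1]])

```text
time: 11.82
tool_pos: [512.9, 163.0, 118.2]
tcp_rot: [179.9, 24.6, -6.5]
ft_force: [-0.2, -0.4, -1.3]
finger_gap: 31.0
```

```bash
python3 -c "
from h import *
go([101.5,-137,32])"
```

```text
t 11.82 tcp in stand [ 102.3 -136.6   36.4] rot [179.9  24.6  -6.5] F stand [-0.4  0.5 -1.2] gap 31.0
shift mm [ 0.8 -0.4  4.4] rotvec [-0.001 -0.008 -0.006] rows 0.08
```

Request:
play_rows(deltas=[[[0.001, 0, 0.004], [0, -0.008, -0.006], 1], [[0, 0, 0.002], [0, 0, 0], 1], [[0, 0, 0.002], [0, 0, 0], 1], [[0, 0, 0.002], [0, 0, 0], 1]])

```text
time: 12.32
tool_pos: [511.7, 163.4, 111.4]
tcp_rot: [-179.9, 24.8, -6.1]
ft_force: [0.2, -1.0, 13.1]
finger_gap: 31.2
```

```bash
python3 -c "
from h import *
go([101.5,-137,30.5])"
```

```text
t 12.32 tcp in stand [ 100.5 -136.9   29.7] rot [-179.9   24.8   -6.1] F stand [ 5.3  1.  12. ] gap 31.2
shift mm [-1.  -0.1 -0.8] rotvec [-0.002 -0.003  0.001] rows 0.02
```

Request:
play_rows(deltas=[[[-0.001, 0.005, -0.001], [0, 0, 0], 1], [[0, 0.011, 0], [0, 0, 0], 1], [[0, 0.011, 0], [0, 0, 0], 1], [[0, 0.011, 0], [0, 0, 0], 1]])

```text
time: 12.82
tool_pos: [507.2, 123.6, 112.7]
tcp_rot: [-179.9, 24.8, -6.1]
ft_force: [3.2, 2.5, -2.7]
finger_gap: 31.1
```

```bash
python3 -c "
from h import *
go([100.5,-85,30.2])"
```

```text
t 12.82 tcp in stand [101.3 -96.8  30.8] rot [-179.9   24.8   -6.1] F stand [-3.8 -2.9 -1.3] gap 31.1
shift mm [ 0.8 11.8  0.6] rotvec [-0.001 -0.004  0.002] rows 0.2
```

Request:
play_rows(deltas=[[[0.002, 0.002, 0], [0, 0, 0], 1], [[0.001, 0.008, 0.001], [0, 0, 0], 1], [[0.001, 0.008, 0], [0, 0, 0], 1]])

```text
time: 13.2
tool_pos: [508.6, 103.8, 110.1]
tcp_rot: [-179.8, 24.8, -6.1]
ft_force: [0.1, 0.8, 0.3]
finger_gap: 30.9
```

```bash
python3 -c "
from h import *
go([98.5,-70,30])"
```

```text
t 13.2 tcp in stand [ 97.  -77.2  29.9] rot [-179.8   24.8   -6.1] F stand [ 0.1 -0.8  0.3] gap 30.9
shift mm [-1.6  7.2 -0.1] rotvec [-0.002 -0.004  0.001] rows 0.12
```

Request:
play_rows(deltas=[[[-0.0005, 0.005, 0], [0, 0, 0], 1], [[0, 0.004, 0], [0, 0, 0], 1], [[0, 0.003, 0], [0, 0, 0], 1]])

```text
time: 13.58
tool_pos: [507.2, 91.1, 110.1]
tcp_rot: [-179.8, 24.7, -6.1]
ft_force: [4.2, 2.8, -2.1]
finger_gap: 31.1
```

```bash
python3 -c "
from h import *
go([97,-62,30])"
```

```text
t 13.57 tcp in stand [ 97.  -64.5  30. ] rot [-179.8   24.7   -6.1] F stand [-4.4 -3.3 -0.2] gap 31.1
shift mm [-0.   2.5 -0. ] rotvec [-0.003 -0.005  0.001] rows 0.04
```

Request:
play_rows(deltas=[[[0.001, 0.003, 0], [0, 0, 0], 1], [[0.0005, 0.003, 0], [0, 0, 0], 1], [[0.0005, 0.003, 0], [0, 0, 0], 1]])

```text
time: 13.95
tool_pos: [507.6, 86.4, 110.2]
tcp_rot: [-179.3, 24.8, -5.8]
ft_force: [1.0, 20.0, 1.8]
finger_gap: 31.1
```

```bash
python3 -c "
from h import *
go([97,-62,30])"
```

```text
t 13.95 tcp in stand [ 96.2 -59.9  30.3] rot [-179.3   24.8   -5.8] F stand [  1.8 -20.    1.2] gap 31.1
shift mm [-0.8 -2.1  0.4] rotvec [-0.01  -0.003  0.005] rows 0.07
```

Request:
play_rows(deltas=[[[0, -0.001, 0], [0, 0, 0], 0.6], [[0, 0, 0], [0, 0, 0], 0.4], [[0, 0, 0], [0, 0, 0], 0.2], [[0, 0, -0.02], [0, 0, 0], 0.2], [[0, 0, -0.03], [0, 0, 0], 0.2], [[0, 0, -0.02], [0, 0, 0], 0.2], [[0, 0, 0], [0, 0, 0], 1]])

```text
time: 14.82
tool_pos: [536.5, 81.7, 174.5]
tcp_rot: [-179.5, 25.0, -6.0]
ft_force: [-0.7, 0.2, -0.2]
finger_gap: 51.6
```

```bash
python3 -c "
from h import *
go([100.5,-135,80])
im=eyes.snapshot('wrist');cv2.imwrite('pics/w7.png',im[:,:,::-1])"
```

```text
t 14.82 tcp in stand [ 96.9 -58.3 101.1] rot [-179.5   25.    -6. ] F stand [ 0.5 -0.1 -0.5] gap 51.6
shift mm [ -3.4 -76.5  21.6] rotvec [-0.007 -0.     0.004] rows 1.33
```

View pics/w7.png

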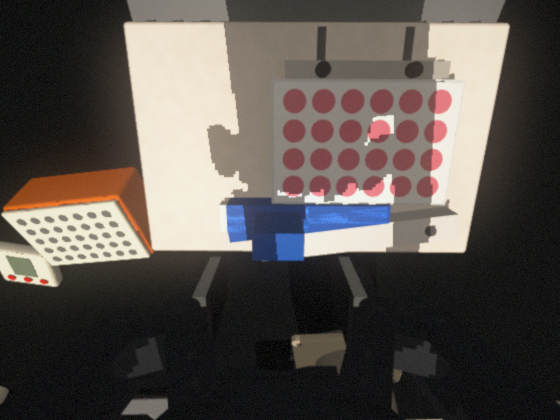

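Wrist view: the wedge sits in the gap, flat against the plate, with the boss at (224,218). Next I go behind it to push the boss low.

Request:
play_rows(deltas=[[[-0.002, -0.04, 0], [0, 0, 0], 1], [[-0.002, -0.038, 0], [0, 0, 0], 1], [[0, 0, 0.04], [0, 0, 0], 1], [[0, 0, 0.025], [0, 0, 0], 1], [[0, 0, 0], [0, 0, 0], 1]])

```text
time: 15.5
tool_pos: [508.2, 164.5, 109.7]
tcp_rot: [-179.7, 25.5, -6.1]
ft_force: [0.0, -0.1, 0.2]
finger_gap: 0.0
```

```bash
python3 -c "
from h import *
go([100.5,-135,5])"
```

```text
t 15.5 tcp in stand [ 103.1 -137.6   26.7] rot [-179.7   25.5   -6.1] F stand [0.  0.1 0.2] gap 0.0
shift mm [ 2.7  2.7 21.6] rotvec [-0.005  0.009  0.001] rows 0.37
```

Request:
play_rows(deltas=[[[0.002, 0.002, 0.015], [-0.005, 0.009, 0], 1], [[0.001, 0, 0.006], [0, 0, 0], 1], [[0, 0, 0.001], [0, 0, 0], 1]])

```text
time: 15.88
tool_pos: [501.9, 162.6, 88.1]
tcp_rot: [-180.0, 24.9, -6.2]
ft_force: [-0.0, 0.2, 0.4]
finger_gap: 0.1
```

```bash
python3 -c "
from h import *
go([100.5,-120,5])"
```

```text
t 15.88 tcp in stand [  99.5 -135.1    4.5] rot [-180.    24.9   -6.2] F stand [ 0.2 -0.2  0.4] gap 0.1
shift mm [-1.  15.1 -0.5] rotvec [-0.    -0.002  0.   ] rows 0.25
```

Request:
play_rows(deltas=[[[-0.001, 0.006, 0], [0, 0, 0], 1], [[0, 0.004, 0], [0, 0, 0], 1], [[0, 0.003, 0], [0, 0, 0], 1], [[0, 0.003, 0], [0, 0, 0], 1]])

```text
time: 16.38
tool_pos: [500.6, 145.5, 90.1]
tcp_rot: [-179.9, 24.7, -6.2]
ft_force: [0.9, 0.6, -0.2]
finger_gap: -0.0
```

```bash
python3 -c "
from h import *
go([100.5,-120,4.5])"
```

```text
t 16.38 tcp in stand [  99.8 -117.9    6.5] rot [-179.9   24.7   -6.2] F stand [-0.8 -0.7  0.1] gap -0.0
shift mm [-0.7 -2.1  2. ] rotvec [-0.001 -0.005  0.   ] rows 0.05
```

Not yet touching; on in small steps.

Request:
play_rows(deltas=[[[-0.0005, 0.003, 0.002], [0, 0, 0], 1], [[0, 0.003, 0], [0, 0, 0], 1]])

```text
time: 16.62
tool_pos: [500.6, 142.7, 90.3]
tcp_rot: [-179.5, 24.5, -6.0]
ft_force: [2.9, 14.1, 3.8]
finger_gap: 0.1
```

Request:
play_rows(deltas=[[[0, 0.002, 0], [0, 0, 0], 1], [[0, 0.002, 0], [0, 0, 0], 1]])

```text
time: 16.88
tool_pos: [501.6, 141.7, 91.9]
tcp_rot: [-179.2, 24.2, -5.8]
ft_force: [1.9, 7.5, 2.9]
finger_gap: 0.4
```

```bash
python3 -c "
from h import *
go([100.5,-115,4.5])"
```

```text
t 16.88 tcp in stand [  99.3 -114.2    8.8] rot [-179.2   24.2   -5.8] F stand [ 0.2 -7.7  3.1] gap 0.4
shift mm [-1.3 -0.8  4.3] rotvec [-0.012 -0.013  0.006] rows 0.11
```

Request:
play_rows(deltas=[[[-0.001, -0.005, 0.004], [-0.012, -0.013, 0.006], 1], [[0, 0, 0.003], [0, 0, 0], 1], [[0, 0, 0], [0, 0, 0], 1]])

```text
time: 17.25
tool_pos: [498.0, 147.4, 85.5]
tcp_rot: [179.9, 25.0, -6.2]
ft_force: [0.5, 0.9, 0.4]
finger_gap: -0.1
```

```bash
python3 -c "
from h import *
go([100.5,-115,4])"
```

```text
t 17.25 tcp in stand [ 100.3 -119.5    1.2] rot [179.9  25.   -6.2] F stand [-0.2 -0.9  0.5] gap -0.1
shift mm [-0.2  4.5 -2.8] rotvec [ 0.001  0.    -0.   ] rows 0.09
```

Request:
play_rows(deltas=[[[0, 0.004, -0.001], [0, 0, 0], 1], [[0, 0.003, 0], [0, 0, 0], 1]])

```text
time: 17.5
tool_pos: [499.2, 145.0, 88.0]
tcp_rot: [-179.5, 24.8, -5.9]
ft_force: [3.2, 12.6, 5.5]
finger_gap: -0.1
```

Request:
play_rows(deltas=[[[0, 0.004, 0.0005], [0, 0, 0], 1]])

```text
time: 17.62
tool_pos: [499.6, 144.5, 88.7]
tcp_rot: [-179.1, 24.7, -5.7]
ft_force: [4.0, 23.3, 6.3]
finger_gap: 0.1
```

Request:
play_rows(deltas=[[[0, 0.004, 0.0005], [0, 0, 0], 1]])

```text
time: 17.75
tool_pos: [500.1, 144.2, 89.5]
tcp_rot: [-178.7, 24.5, -5.5]
ft_force: [5.1, 18.5, 6.5]
finger_gap: -0.1
```

```bash
python3 -c "
from h import *
go([100.5,-115,4])"
```

```text
t 17.75 tcp in stand [  99.9 -116.5    5.8] rot [-178.7   24.5   -5.5] F stand [ -0.  -19.    7.2] gap -0.1
shift mm [-0.6  1.5  1.8] rotvec [-0.017 -0.008  0.011] rows 0.12
```

Request:
play_rows(deltas=[[[0, 0.004, 0.003], [-0.012, -0.005, 0.008], 1], [[0, 0.004, 0.002], [-0.008, -0.003, 0.006], 1]])

```text
time: 18.0
tool_pos: [500.8, 142.1, 89.8]
tcp_rot: [-179.6, 24.5, -6.1]
ft_force: [2.0, 19.9, 7.2]
finger_gap: 0.0
```

Request:
play_rows(deltas=[[[0, 0.004, 0.001], [-0.008, -0.003, 0.006], 1], [[0, 0.004, 0.001], [-0.008, -0.003, 0.006], 1]])

```text
time: 18.25
tool_pos: [501.7, 140.1, 91.4]
tcp_rot: [179.8, 24.5, -6.5]
ft_force: [3.1, 17.4, 7.0]
finger_gap: -0.0
```

```bash
python3 -c "
from h import *
go([100.5,-115,4])"
```

```text
t 18.25 tcp in stand [  98.8 -112.6    8.4] rot [179.8  24.5  -6.5] F stand [  1.9 -17.6   6.8] gap -0.0
shift mm [-1.8 -2.4  4.4] rotvec [ 0.001 -0.008 -0.005] rows 0.09
```

Request:
play_rows(deltas=[[[-0.001, -0.004, 0.003], [0, -0.008, -0.005], 1], [[0, 0, 0.003], [0, 0, 0], 1], [[0, 0.003, 0], [-0.004, 0, 0], 1], [[0, 0.004, 0.001], [-0.008, -0.003, 0.005], 1]])

```text
time: 18.75
tool_pos: [499.6, 144.2, 87.3]
tcp_rot: [179.9, 24.9, -6.1]
ft_force: [3.6, 25.2, 7.5]
finger_gap: -0.1
```

Request:
play_rows(deltas=[[[0, 0.004, 0.001], [-0.008, -0.003, 0.005], 1], [[0, 0.004, 0.001], [-0.008, -0.003, 0.005], 1]])

```text
time: 19.0
tool_pos: [499.6, 144.1, 87.2]
tcp_rot: [179.6, 25.0, -6.4]
ft_force: [3.3, 21.2, 5.2]
finger_gap: -0.0
```

Request:
play_rows(deltas=[[[0, 0.004, 0.001], [-0.008, -0.003, 0.005], 1], [[0, 0.004, 0.001], [-0.008, -0.003, 0.005], 1]])

```text
time: 19.25
tool_pos: [499.5, 144.0, 87.1]
tcp_rot: [179.3, 25.1, -6.6]
ft_force: [3.3, 20.8, 4.2]
finger_gap: -0.2
```

```bash
python3 -c "
from h import *
go([100.5,-115,4])"
```

```text
t 19.25 tcp in stand [  99.3 -116.2    3.5] rot [179.3  25.1  -6.6] F stand [  0.8 -21.    4.3] gap -0.2
shift mm [-1.2  1.3 -0.5] rotvec [ 0.01   0.002 -0.006] rows 0.07
```

Request:
play_rows(deltas=[[[0, -0.012, 0], [0, 0, 0], 1], [[0, -0.012, -0.005], [0, 0, 0], 1], [[0, 0, -0.05], [0, 0, 0], 1], [[0, 0.04, -0.05], [0, 0, 0], 1], [[0, 0.04, -0.05], [0, 0, 0], 1], [[0.02, 0.04, 0], [0, 0, 0], 1], [[0, 0, 0], [0, 0, 0], 1]])

```text
time: 20.12
tool_pos: [572.8, 38.8, 220.9]
tcp_rot: [178.8, 25.5, -6.7]
ft_force: [0.3, 0.5, -1.0]
finger_gap: 0.3
```

```bash
python3 - <<'E'
from h import *
s,R,o=where(); im=eyes.snapshot("wrist"); np.save("w8.npy",[s["tool_pos"],s["tcp_rot"]]); cv2.imwrite("pics/w8.png",im[:,:,::-1])
C=cam("wrist",s); P=np.array([proj(C,R@np.array(x)+o) for x in [[-25,-125,0],[-25,85,0],[125,-125,30],[125,85,0],[105,-60,66]]]); a=np.maximum(P.min(0).astype(int),0); b=np.minimum(P.max(0).astype(int)+6,[560,420]); print(a,b)
im=im[a[1]:b[1],a[0]:b[0],::-1]; im=(255*(im/255.)**.6).astype("uint8"); cv2.imwrite("pics/w8c.png",cv2.resize(im,None,fx=3,fy=3,interpolation=2))
E
```

```text
t 20.12 tcp in stand [ 79.6 -19.6 160.3] rot [178.8  25.5  -6.7] F stand [-0.6 -0.5 -0.8] gap 0.3
[154  73] [399 253]
```

View pics/w8c.png

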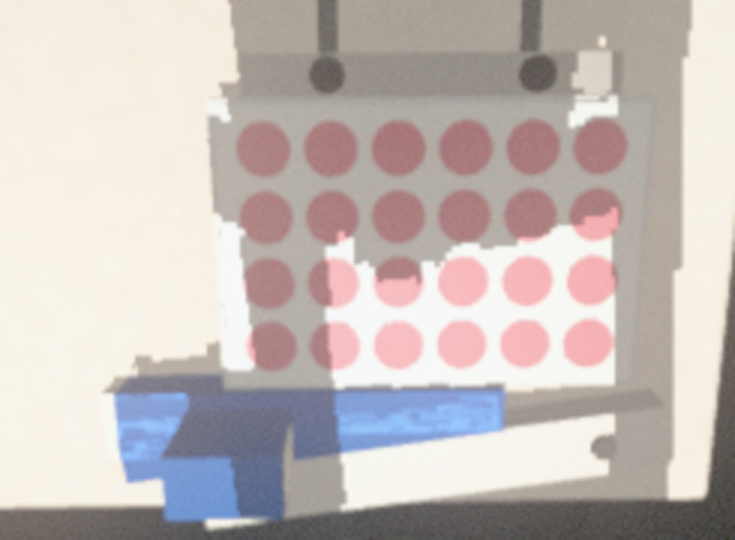

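Wrist view: the plate lies flat with its lower edge against the stop (crop row ~97). The wedge lies in the gap between the plate edge (row ~387) and the rail, and its edge is parallel to the plate. A steady 21 N low on the boss no longer moved it, and the gripper is clear, so I'm handing in.

```bash
python3 -c "
from h import *
where(); print(r.hand_in())"
```

```text
t 20.18 tcp in stand [ 80.1 -21.2 161.3] rot [178.9  25.4  -6.6] F stand [0.8 0.5 0.2] gap 0.2
the job is handed in; nothing more can be done
None
```

The plate is pressed flat and clamped by the blue wedge, and I handed the job in at 20.2 s. The hand-in gave no verdict.

- **Plate:** I pressed its propped end down until it stopped giving, 20 mm above the bed. The highest wrist force I read while pressing was about 30 N.
- **Wedge:** I slid it along the gap by its tab until it seated at about 20 N. Then I let go and pushed low on the boss, with readings up to about 25 N.
- **Last checks:** About 21 N held low on the boss for half a second no longer moved the wedge. The last picture shows the plate flat and against the stop. The wedge lies in the gap parallel to the plate, and the gripper is clear.

**What disagreed or was not measured:**
- The rail and plate positions from the images differed by about 2–3 mm between views. I made up for this by feel.
- During the first boss pushes the fingertip crept up to about 9 mm above the bed, so I lowered it and pushed again.
- I could not measure the clamping forces on the plate and stop directly.

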